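# Fetch the small cup from behind the tall pots in the storage tray

### The arm

A 6-joint arm with a two-finger parallel gripper is mounted at the origin on the work surface. World frame = base frame: x ahead of the robot, y to its left, z up, the work surface at z = 0. Lengths are in m, angles in rad, forces in N, time in s.
With the tool pointing down it reaches from about 0.4 to 0.925 m from the base axis. Payload 12.5 kg.
Tool frame: the origin (TCP) lies midway between the tips of the shut fingers; the grasp point (between the pads) lies 19 mm behind it (arm.grasp_offset is the distance from the TCP to the grasp point, in m); z points along the fingers, y is the line along which they close (so a half turn about z gives the same grasp; the last joint's range is limited). The gripper opens to 95 mm and grips with 3 to 60 N. Pads are 20 mm wide; open, the fingers measure 119 mm over their backs; the gripper's body (75 mm by 180 mm) begins 59 mm behind the grasp point.
Start: joints at [1.057, 0.491, 1.559, -0, 1.092, -0.106], TCP at [0.248, 0.574, 0.215] pointing down, gripper open.
Joint ranges: [-3.1, 3.1], [-0.84, 2.19], [0.05, 2.79], [-1.13, 4.28], [0.06, 2.93], [-2.69, 2.69]. Speed limits (rad/s): [2.22, 2.22, 2.79, 3.14, 3.14, 3.14].

### API

Orientations are given as a unit quaternion [x, y, z, w].
In Python, from plant import arm gives the robot as it stands.
- The arm moves only by the shell command python3 -m creep 'ROWS' [FORCE]. ROWS is JSON, a list of rows, each an object with "translation": the shift along the tool's x, y, z in mm, a list of three; "angular": the turn, a rotation vector about the tool's x, y, z in degrees, a list of three; "hand": the finger opening in mm, from 0 to 95.1. In form: [{"translation": [x, y, z], "angular": [rx, ry, rz], "hand": hand}, ...]. A call has 1 to 12 rows; each row is the pose to reach, as a shift and turn from the pose commanded when the call began, along the tool's axes at that moment; what a row does not reach only later rows make up. A row lasts 1/12 s, in which the tool goes at most 41.7 mm and 7.16 degrees, less where a joint would pass 70% of its speed; a pose out of reach is approached as far as the arm can. A call with a gripper value outside its range is refused whole. The fingers move at their own pace and stop on an object; FORCE is the grip in N (left out, the last holds). Time passes only in rows, so rows that repeat a pose let the fingers close. It gives the time, the measured TCP pose, the force, the opening and the grip force at its end, in the units of the state.
- arm.get_state(): the state, without advancing time (a new reading comes with each control period).
- arm.get_image(name): name is "scene" or "top" or "wrist"; returns (picture, depth): 420x560x3 uint8, red, green, blue; 420x560 float32, m along the optical axis (not along the pixel's ray), 0 where there is no reading.
- arm.camera_model(name): a dict with "K" (3x3 intrinsics, pixels), "world_to_cam" (4x4, takes a point from world to camera coordinates). Camera axes: x right, y up, looking along -z (the intrinsics and any distortion apply to the point x, -y, -z); pixel columns grow to the right and rows downward; lengths in m; the calibration is good to about 2 mm. A picture is of the moment at which its call begins: read the wrist's pose just before it. camera_model takes no time and is no camera call; for the wrist camera it gives the pose at the moment of the call.
- arm.sign_off(): hands the job in; it is judged then, once.
The state is a dict: "clock": time; "joint_pos": joint angles; "joint_velocities": joint speeds; "joint_torque": joint torques, N m; "ee_pos": TCP position; "tcp_rot": TCP orientation; "ft_force": force on the tool from outside, world axes, zero at the start; "ft_torque": the same for the moment, N m; "opening": opening from 0.0 (shut) to 1.0 (fully open); "grip_force": force on a finger pad.
Only numpy, scipy, OpenCV 4.12 (cv2) and the standard library are available. Lean on these libraries where they do the work, as an engineer would, in place of code of your own. Each camera call takes 0.05 s, during which the arm holds its last target. There are 200 camera calls.

### The job

In the storage tray the small cup is hemmed into its corner by two tall pots, the long-necked bottle and the wide-necked jar: first stand both of them on the felt-lined side tray, then lift the cup out and set it in the middle of the turntable, and finally stand the bottle and the jar back in the storage tray, each upright in the middle of the foam square it came from. They are restored pieces: do not drop them or tip them over, and leave the box of sherds, the swab pot and the roll of tape where they are.

Things in the scene. Friction and masses are not known exactly. Their poses are not given: they have to be found in the camera images.
- bottle_center (a point): the long-necked bottle, brown earthenware with pale bands, 165 mm tall, 0.45 kg. Round about its upright z axis; this point is on the axis, half-way up (82.5 mm above the foot). Foot 58 mm across, widest 86 mm at 85 to 102 mm above the foot. Grip it by its straight neck, 42 mm across, 123 to 165 mm above the foot.
- jar_center (a point): the wide-necked jar, same ware, 150 mm tall, 0.40 kg. Round about its upright z axis; this point is on the axis, half-way up (75 mm above the foot). Foot 52 mm across, widest 84 mm at 78 to 94 mm above the foot. Grip it by its straight neck, 58 mm across, 108 to 150 mm above the foot.
- cup_center (a point): the small cup, same ware, 46 mm tall, 0.12 kg. Round about its upright z axis; this point is on the axis, half-way up (23 mm above the foot). 52 mm across from 10 to 38 mm above the foot; foot 42, rim 47 mm. Stands on foam in the storage tray; bottle and jar stand 76 mm off (axis to axis) on two sides, tray walls 30 mm high about 31 mm from it on the other two.
- foam_bottle: white foam square, 74 x 74 x 3 mm, fixed in the storage tray (grey, 200 mm square, walls 30 mm high); the bottle stands on it at the start, its corners show round the pot. Origin at the centre of its underside, so the bottle's foot rests 3 mm above; x, y along its edges and the tray's walls. Bottle's and jar's squares lie in opposite corners of the tray.
- foam_jar: the like foam square under the jar at the start. Origin at the centre of its underside, so the jar's foot rests 3 mm above it. All foam tops are level, 8 mm above the bench; the tray holds four squares, two by two, 76 mm apart.
- side_tray: the side tray, empty: white plastic with grey felt lining, fixed; 150 mm (x) by 250 mm (y) outside, 142 x 242 mm inside, rim 14 mm high. Origin at the centre of its underside; the felt that pots stand on is 6 mm above it. Both tall pots fit side by side along y, say 55 mm either side of the centre.
- wheel_top (a point): the turntable (banding wheel): a round aluminium head 180 mm across, on a dark cast foot; locked, does not turn. This point is the centre of the head's flat top, 70 mm above the bench; z up.
- sherd_box: bystander: a small open card box with sherds, 56 x 56 x 22 mm, loose, in the corner of the storage tray diagonally opposite the cup. Origin at the centre of its underside.
- swab_pot: bystander: a clear plastic pot of cotton swabs, 58 mm across, 60 mm tall with swabs up to 83 mm, loose on the bench. Origin at the centre of its underside.
- tape_roll: bystander: a roll of blue masking tape lying flat, 84 mm across, 24 mm high, loose on the bench. Origin at the centre of its underside.
Things that resemble listed ones, but are neither listed nor needed, are in the scene too. What is shaped like the part that bears bottle_center but blue is not meant. What is shaped like the part that bears jar_center but grey is not meant.

How it is judged:
By the outcome, as a careful person would: the job done as asked, in the order asked, and still so for the second after the job is handed in, with the robot touching nothing.
It also fails if it takes over 144 s, if anything falls off the work surface, if the arm or the gripper's body presses on something with over 40 N, if the wrist force passes 120 N, or if a joint passes its speed limit or range.

## Working session

There is one attempt and no reset: what is moved stays moved. The work goes in short steps, Python scripts to look and compute and a shell command to move; the robot and the scene stay as the last step left them, time stands still between calls to the robot, and variables do not carry over. Pictures are saved under pics/ and viewed, at most 14 in all, crops included, and the job is handed in when it is done.

```bash
ls; mkdir -p pics; python3 - <<'E'
from plant import arm
import cv2,numpy as np
print(arm.get_state())
for n in("top","scene"):
    p,d=arm.get_image(n); m=arm.camera_model(n); cv2.imwrite(f"pics/{n}0.png",p[:,:,::-1]); np.savez(f"{n}0.npz",p=p,d=d,K=m["K"],T=m["world_to_cam"])
    print(m)
E
```

```text
pics
{'clock': 0.0, 'joint_pos': array([ 1.05742080e+00,  4.91590936e-01,  1.55942178e+00, -4.60860990e-05,
        1.09171477e+00, -1.05589085e-01]), 'joint_velocities': array([-0.00114642, -0.00087751, -0.00018176, -0.00036096,  0.0009563 ,
       -0.00054696]), 'joint_torque': array([ 1.72350428e-03, -6.12650943e+01, -2.58176333e+01,  6.93260855e-02,
        4.83375625e-02, -8.12844542e-05]), 'ee_pos': array([0.24772854, 0.57355208, 0.21405179]), 'tcp_rot': array([ 2.02472986e-01,  9.79287684e-01, -5.46684324e-04, -1.53343569e-04]), 'ft_force': array([ 0.1059642 ,  0.10707474, -1.0021998 ]), 'ft_torque': array([-0.03065188, -0.00872841,  0.00304941]), 'grip_force': 0.0, 'opening': 0.9977156023977496}
{'K': array([[409.83624613,   0.        , 280.87851039],
       [  0.        , 409.83624613, 211.38510536],
       [  0.        ,   0.        ,   1.        ]]), 'world_to_cam': array([[ 0.01807808, -0.99977462,  0.01113064, -0.02906438],
       [ 0.98533127,  0.01970411,  0.16951119, -0.5789125 ],
       [-0.1696923 ,  0.00790293,  0.98546541, -1.08896366],
       [ 0.        ,  0.        ,  0.        ,  1.        ]])}
{'K': array([[402.26051502,   0.        , 280.66374723],
       [  0.        , 402.26051502, 211.30190226],
       [  0.        ,   0.        ,   1.        ]]), 'world_to_cam': array([[ 0.03205773,  0.9994717 ,  0.00535005, -0.00425827],
       [-0.62929786,  0.01602534,  0.77699897,  0.32592504],
       [ 0.77650274, -0.0282756 ,  0.62947913, -1.5993992 ],
       [ 0.        ,  0.        ,  0.        ,  1.        ]])}
```

View pics/top0.png

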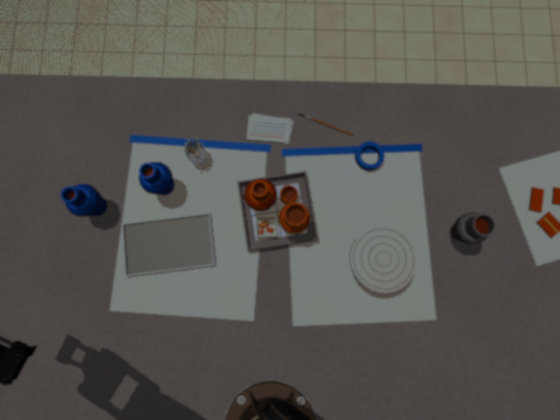

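View pics/scene0.png

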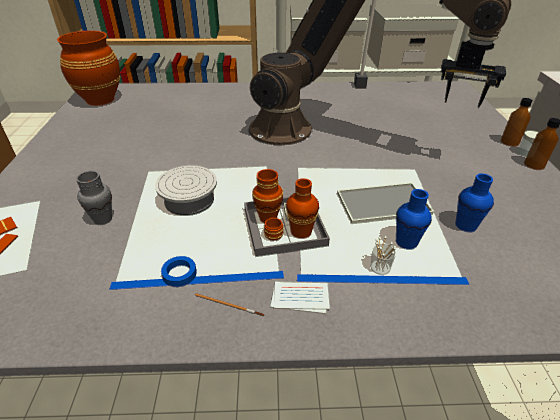

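The top view shows the bottle at about (261,193), the jar at (294,217), the cup at (289,194) and sherds at (266,228). The side tray is at (170,245), the wheel at (382,258), the swabs at (195,150) and the tape at (370,155). Blue bottles stand at (155,178) and (85,200), and a grey jar at (473,228).

```bash
cat > h.py <<'E'
import numpy as np,cv2
def load(n):
    z=np.load(n+".npz"); return z["p"],z["d"],z["K"],z["T"]
def cloud(d,K,T):
    v,u=np.mgrid[:d.shape[0],:d.shape[1]]
    c=np.stack([(u-K[0,2])/K[0,0]*d,-(v-K[1,2])/K[1,1]*d,-d,np.ones_like(d)],-1)
    w=(c@np.linalg.inv(T).T)[...,:3]; w[d<=0]=np.nan; return w
def circ(xy):
    A=np.c_[2*xy,np.ones(len(xy))]; s=np.linalg.lstsq(A,(xy**2).sum(1),rcond=None)[0]
    return s[:2],np.sqrt(s[2]+s[:2]@s[:2])
def enc(w,m):
    (c,r)=cv2.minEnclosingCircle(w[m][:,:2].astype(np.float32)*1000); return np.round(c,1),round(r,1)
E
python3 - <<'E'
from h import *
for n in("top0","scene0"):
    p,d,K,T=load(n); w=cloud(d,K,T); x,y,z=w[...,0],w[...,1],w[...,2]
    print(n,"bench z",np.nanmedian(z[(x>.45)&(x<.8)&(abs(y)<.4)]))
    hsv=cv2.cvtColor(p,cv2.COLOR_RGB2HSV)
    org=((hsv[...,0]<14)&(hsv[...,1]>120)&(x>.3)&(x<.8)&(abs(y)<.2))
    for nm,lo,hi in(("bottle",.163,.185),("jar",.145,.16)):
        m=org&(z>lo)&(z<hi); print(nm,m.sum(),m.any() and (enc(w,m),w[m].mean(0)))
    # body bands
    k,l,st,c=cv2.connectedComponentsWithStats(org.astype(np.uint8))
    for i in range(1,k):
        if st[i,4]>20: q=w[l==i]; print(st[i],np.nanmax(q[:,2]),np.nanmean(q,0))
    m=(z>.06)&(z<.08)&(x>.2)&(x<.7)&(y<-.12)&(y>-.4); print("wheel",m.sum(),enc(w,m),np.median(z[m]))
    m=(hsv[...,0]>100)&(hsv[...,0]<130)&(hsv[...,1]>120)&(z<.06)&(z>.01)&(x>.5)&(y<-.05); print("tape",m.sum(),m.any() and enc(w,m))
    m=(z>.01)&(z<.025)&(x>.3)&(x<.62)&(y>.1)&(y<.46);print("tray rim",m.sum(),cv2.minAreaRect(w[m][:,:2].astype(np.float32)*1000))
    m=(z>.022)&(z<.04)&(x>.4)&(x<.75)&(abs(y)<.14);print("stor rim",m.sum(),cv2.minAreaRect(w[m][:,:2].astype(np.float32)*1000))
    for nm,a,b,c_,e in(("blue1",.55,.8,.2,.38),("blue2",.45,.8,.38,.65),("swab",.65,.85,.1,.27)):
        m=(z>.05)&(z<.2)&(x>a)&(x<b)&(y>c_)&(y<e); print(nm,m.sum(),enc(w,m),z[m].max())
E
```

```text
top0 bench z 0.0035037839067335597
bottle 120 ((array([592.5,  -5.3]), 70.9), array([0.61371627, 0.03676529, 0.17260687]))
jar 216 ((array([582.1, -11.7]), 77.5), array([ 0.58622502, -0.00744233,  0.15213987]))
[244 179  32  31 793] 0.17836724085767786 [0.60991122 0.0377291  0.13290091]
[279 186  31  48 988] 0.16353302257554048 [ 0.57009783 -0.04871774  0.10676042]
[259 221  14  13  66] 0.02463222100172624 [0.53714649 0.026586   0.01898249]
wheel 3542 (array([ 454. , -293.3]), 90.4) 0.07111898504598146
tape 375 (array([ 756.3, -273.8]), 42.5)
tray rim 866 ((437.3572082519531, 273.7396240234375), (258.9711608886719, 290.1012268066406), 8.987712860107422)
stor rim 832 ((587.0233764648438, -5.601844787597656), (201.29220581054688, 200.40521240234375), 10.178396224975586)
blue1 1079 (array([699.6, 283.2]), 102.3) 0.17010425629879622
blue2 1069 (array([592.4, 512.4]), 44.2) 0.17061953701621757
swab 160 (array([749. , 228.8]), 32.2) 0.08720916978176785
scene0 bench z 0.0002954612534684653
bottle 140 ((array([617.9,  40.1]), 23.0), array([0.61960279, 0.03993007, 0.1695522 ]))
jar 266 ((arra
[... 356 characters left out ...]
64132718 0.03758136 0.1156574 ]
[253 195  30  43 679] 0.10229473608946116 [ 0.60656664 -0.04535422  0.05803881]
[289 218  26  20 287] 0.07779333201947802 [0.6457194  0.03762591 0.04051981]
wheel 1789 (array([ 454.9, -290.8]), 93.3) 0.0694928998147274
tape 557 (array([ 760.9, -271.7]), 42.5)
tray rim 297 ((488.37786865234375, 301.05712890625), (155.83404541015625, 253.0092010498047), 8.774925231933594)
stor rim 792 ((589.5169677734375, -4.6418609619140625), (206.43545532226562, 200.9747314453125), 10.344439506530762)
blue1 1530 (array([717.2, 288.9]), 95.8) 0.1664497915496107
blue2 1217 (array([596.1, 513.2]), 44.7) 0.1682437601730109
swab 266 (array([751.5, 229.1]), 33.4) 0.08377650599568431
```

```bash
T='{"translation":[-514,-403,-180],"angular":[0,0,66.6],"hand":95}'; python3 -m creep '[{"translation":[-514,-403,-180],"angular":[0,0,66.6],"hand":95},{"translation":[-514,-403,-180],"angular":[0,0,66.6],"hand":95},{"translation":[-514,-403,-180],"angular":[0,0,66.6],"hand":95},{"translation":[-514,-403,-180],"angular":[0,0,66.6],"hand":95},{"translation":[-514,-403,-180],"angular":[0,0,66.6],"hand":95},{"translation":[-514,-403,-180],"angular":[0,0,66.6],"hand":95},{"translation":[-514,-403,-180],"angular":[0,0,66.6],"hand":95},{"translation":[-514,-403,-180],"angular":[0,0,66.6],"hand":95},{"translation":[-514,-403,-180],"angular":[0,0,66.6],"hand":95},{"translation":[-514,-403,-180],"angular":[0,0,66.6],"hand":95},{"translation":[-514,-403,-180],"angular":[0,0,66.6],"hand":95},{"translation":[-514,-403,-180],"angular":[0,0,66.6],"hand":95}]'
```

```text
clock: 1.1
ee_pos: [0.4785, 0.1483, 0.348]
tcp_rot: [0.707, 0.707, 0.0, -0.0]
ft_force: [0.2, 0.5, 0.4]
opening: 0.999
grip_force: 0.0
```

```bash
python3 -m creep '[{"translation":[-130,80,-50],"angular":[0,0,0],"hand":95},{"translation":[-130,80,-50],"angular":[0,0,0],"hand":95},{"translation":[-130,80,-50],"angular":[0,0,0],"hand":95},{"translation":[-130,80,-50],"angular":[0,0,0],"hand":95},{"translation":[-130,80,-50],"angular":[0,0,0],"hand":95},{"translation":[-130,80,-50],"angular":[0,0,0],"hand":95},{"translation":[-130,80,-50],"angular":[0,0,0],"hand":95}]'
cat > snap.py <<'E'
import sys,cv2,numpy as np
from plant import arm
n,o=sys.argv[1:3]
m=arm.camera_model(n); s=arm.get_state(); p,d=arm.get_image(n)
cv2.imwrite(f"pics/{o}.png",p[:,:,::-1]); np.savez(o+".npz",p=p,d=d,K=m["K"],T=m["world_to_cam"])
print(s["ee_pos"],s["tcp_rot"],m)
E
python3 snap.py wrist w1; python3 snap.py scene s1
```

```text
clock: 1.68
ee_pos: [0.5578, 0.0206, 0.3968]
tcp_rot: [0.707, 0.707, -0.0, -0.001]
ft_force: [-0.8, 0.5, -0.1]
opening: 0.999
grip_force: 0.0
[0.55776098 0.02063451 0.39681539] [ 7.07009873e-01  7.07203360e-01 -2.94302131e-04 -6.00231497e-04] {'K': array([[309.69063233,   0.        , 278.01039208],
       [  0.        , 309.69063233, 204.46226202],
       [  0.        ,   0.        ,   1.        ]]), 'world_to_cam': array([[ 0.99999653,  0.00114008, -0.00237446, -0.55822076],
       [-0.00176967,  0.95850511, -0.28506987,  0.06579217],
       [ 0.00195093,  0.28507308,  0.9585038 , -0.57242521],
       [ 0.        ,  0.        ,  0.        ,  1.        ]])}
[0.55758876 0.02112367 0.39697382] [ 7.06682698e-01  7.07530401e-01 -2.21831190e-04 -4.97622177e-04] {'K': array([[402.26051502,   0.        , 280.66374723],
       [  0.        , 402.26051502, 211.30190226],
       [  0.        ,   0.        ,   1.        ]]), 'world_to_cam': array([[ 0.03205773,  0.9994717 ,  0.00535005, -0.00425827],
       [-0.62929786,  0.01602534,  0.77699897,  0.32592504],
       [ 0.77650274, -0.0282756 ,  0.62947913, -1.5993992 ],
       [ 0.        ,  0.        ,  0.        ,  1.        ]])}
```

View pics/w1.png

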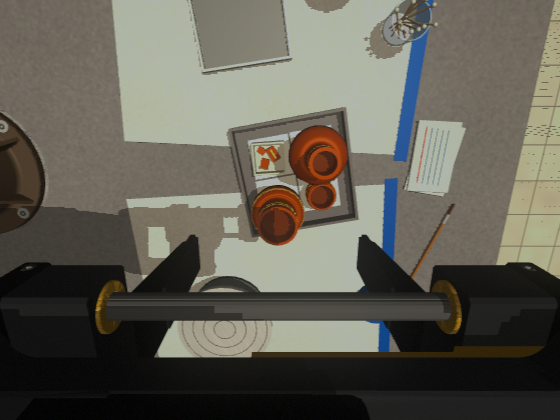

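The wrist view shows the bottle's mouth at about (321,160), the jar's at (278,222), the cup at (320,193), the sherds at (268,157), the tray outline corners at (230,130), (345,108), (357,218) and (258,238), and the side tray at (240,35).

```bash
cat > meas.py <<'E'
from h import *
import sys
n=sys.argv[1]
p,d,K,T=load(n); w=cloud(d,K,T); x,y,z=w[...,0],w[...,1],w[...,2]
hsv=cv2.cvtColor(p,cv2.COLOR_RGB2HSV)
org=((hsv[...,0]<16)&(hsv[...,1]>120)&(hsv[...,2]>40)).astype(np.uint8)
def at(nm,c,r,lo,hi):
    m=(np.hypot(x-c[0],y-c[1])<r)&(z>lo)&(z<hi)
    m2=m&(org>0)
    if m2.sum()>10: print(nm,m2.sum(),"enclose",enc(w,m2),"fit",np.round(circ(w[m2][:,:2]*1000)[0],1),round(circ(w[m2][:,:2])[1]*1000,1),"zmax",np.round(np.percentile(z[m2],[50,98]),3))
at("bottle rim",(.618,.039),.06,.167,.19)
at("jar rim",(.557,-.049),.06,.151,.17)
at("cup",(.632,-.036),.035,.045,.07)
m=(z>.024)&(z<.036)&(x>.42)&(x<.75)&(abs(y)<.16)&(hsv[...,1]<90); r=cv2.minAreaRect(w[m][:,:2].astype(np.float32)*1000); print("stor",r)
print("floor z",np.nanmedian(z[(x>.7)&(x<.75)&(y>.0)&(y<.1)]))
E
python3 meas.py w1; python3 - <<'E'
from h import *
p,d,K,T=load("w1")
# plane casting of rims: orange mouth circle at pot heights via ray-plane
def ray(u,v,z):
    Ti=np.linalg.inv(T); c=Ti[:3,3]; r=Ti[:3,:3]@[(u-K[0,2])/K[0,0],-(v-K[1,2])/K[1,1],-1]; return (c+r*(z-c[2])/r[2]).round(4)
print(ray(321,160,.173),ray(278,224,.158),ray(320,194,.054))
print([ray(*q,.030) for q in((230,130),(345,108),(357,218),(258,238))])
E
```

```text
bottle rim 399 enclose (array([618.6,  38.7]), 21.0) fit [618.3  39. ] 18.5 zmax [0.172 0.174]
jar rim 407 enclose (array([558.3, -52.5]), 29.0) fit [558.2 -51.8] 26.7 zmax [0.157 0.159]
cup 230 enclose (array([633.9, -38.2]), 25.8) fit [633.1 -37.3] 22.3 zmax [0.052 0.055]
stor ((590.2747802734375, -6.5352630615234375), (200.31541442871094, 200.4603729248047), 10.229565620422363)
floor z -0.00038761614652182974
[0.6132 0.0428 0.173 ] [ 0.5586 -0.0492  0.158 ] [ 0.6301 -0.0328  0.054 ]
[array([0.4773, 0.0721, 0.03  ]), array([0.6688, 0.1078, 0.03  ]), array([ 0.7028, -0.0842,  0.03  ]), array([ 0.5211, -0.1241,  0.03  ])]
```

```bash
python3 -m creep '[{"translation":[18,61,0],"angular":[0,0,0],"hand":95},{"translation":[18,61,0],"angular":[0,0,0],"hand":95},{"translation":[18,61,60],"angular":[0,0,0],"hand":95},{"translation":[18,61,60],"angular":[0,0,0],"hand":95},{"translation":[18,61,150],"angular":[0,0,0],"hand":95},{"translation":[18,61,150],"angular":[0,0,0],"hand":95},{"translation":[18,61,150],"angular":[0,0,0],"hand":95},{"translation":[18,61,150],"angular":[0,0,0],"hand":95},{"translation":[18,61,150],"angular":[0,0,0],"hand":95}]'
```

```text
clock: 2.53
ee_pos: [0.6197, 0.039, 0.2493]
tcp_rot: [0.707, 0.708, 0.001, 0.001]
ft_force: [-0.5, 0.8, -0.2]
opening: 0.996
grip_force: 0.0
```

```bash
python3 -m creep '[{"translation":[0,-1,30],"angular":[0,0,0],"hand":95},{"translation":[0,-1,60],"angular":[0,0,0],"hand":95},{"translation":[0,-1,90],"angular":[0,0,0],"hand":95},{"translation":[0,-1,112],"angular":[0,0,0],"hand":95},{"translation":[0,-1,112],"angular":[0,0,0],"hand":95},{"translation":[0,-1,112],"angular":[0,0,0],"hand":95}]' && python3 -m creep '[{"translation":[0,0,0],"angular":[0,0,0],"hand":55},{"translation":[0,0,0],"angular":[0,0,0],"hand":48},{"translation":[0,0,0],"angular":[0,0,0],"hand":44},{"translation":[0,0,0],"angular":[0,0,0],"hand":40},{"translation":[0,0,0],"angular":[0,0,0],"hand":36},{"translation":[0,0,0],"angular":[0,0,0],"hand":36},{"translation":[0,0,0],"angular":[0,0,0],"hand":36},{"translation":[0,0,0],"angular":[0,0,0],"hand":36}]' 25
```

```text
clock: 3.03
ee_pos: [0.6192, 0.0385, 0.1374]
tcp_rot: [0.707, 0.707, 0.001, 0.001]
ft_force: [-0.3, 0.8, 1.0]
opening: 1.0
grip_force: 0.0
clock: 3.7
ee_pos: [0.6182, 0.0384, 0.1355]
tcp_rot: [0.707, 0.707, 0.0, -0.0]
ft_force: [0.4, -0.2, -0.8]
opening: 0.497
grip_force: 0.0
```

```bash
python3 -m creep '[{"translation":[0,0,0],"angular":[0,0,0],"hand":30},{"translation":[0,0,0],"angular":[0,0,0],"hand":30},{"translation":[0,0,0],"angular":[0,0,0],"hand":30},{"translation":[0,0,0],"angular":[0,0,0],"hand":30},{"translation":[0,0,0],"angular":[0,0,0],"hand":30}]'
```

```text
clock: 4.12
ee_pos: [0.6181, 0.0384, 0.1354]
tcp_rot: [0.707, 0.707, -0.0, -0.0]
ft_force: [-1.4, -0.2, -0.4]
opening: 0.436
grip_force: 25.0
```

```bash
python3 -m creep '[{"translation":[0,0,-5],"angular":[0,0,0],"hand":30},{"translation":[0,0,-15],"angular":[0,0,0],"hand":30},{"translation":[0,0,-30],"angular":[0,0,0],"hand":30},{"translation":[0,0,-50],"angular":[0,0,0],"hand":30},{"translation":[0,0,-70],"angular":[0,0,0],"hand":30},{"translation":[0,0,-85],"angular":[0,0,0],"hand":30},{"translation":[0,0,-95],"angular":[0,0,0],"hand":30},{"translation":[0,0,-100],"angular":[0,0,0],"hand":30},{"translation":[0,0,-100],"angular":[0,0,0],"hand":30}]'
python3 - <<'E'
from h import *
for n in("s1","w1"):
    p,d,K,T=load(n); w=cloud(d,K,T); x,y,z=w[...,0],w[...,1],w[...,2]
    hsv=cv2.cvtColor(p,cv2.COLOR_RGB2HSV)
    m=(z>.009)&(z<.02)&(x>.36)&(x<.62)&(y>.15)&(y<.45)&(hsv[...,1]<60); print(n,m.sum(),cv2.minAreaRect(w[m][:,:2].astype(np.float32)*1000))
    g=(z>.0)&(z<.012)&(x>.36)&(x<.6)&(y>.15)&(y<.45)&(hsv[...,2]<175)&(hsv[...,2]>100)
    m=(z>.03)&(z<.18)&(hsv[...,0]>100)&(hsv[...,0]<130)&(hsv[...,1]>120)&(x>.5)&(x<.8)&(y>.2)&(y<.4); print("blue1",m.sum(),m.any() and enc(w,m))
E
```

```text
clock: 4.87
ee_pos: [0.6184, 0.0384, 0.2365]
tcp_rot: [0.707, 0.707, 0.001, 0.0]
ft_force: [-0.3, 0.8, -5.4]
opening: 0.437
grip_force: 25.0
s1 357 ((489.08917236328125, 300.34722900390625), (156.2412109375, 252.7022247314453), 8.665657997131348)
blue1 1310 (array([665.9, 322.5]), 42.4)
w1 648 ((499.4424133300781, 227.44569396972656), (150.2813262939453, 105.5484848022461), 8.366222381591797)
blue1 6 (array([771.8, 231.7]), 20.3)
```

```bash
python3 -m creep '[{"translation":[8,-3,0],"angular":[0,0,0],"hand":30},{"translation":[25,-11,0],"angular":[0,0,0],"hand":30},{"translation":[52,-23,0],"angular":[0,0,0],"hand":30},{"translation":[84,-37,0],"angular":[0,0,0],"hand":30},{"translation":[118,-52,0],"angular":[0,0,0],"hand":30},{"translation":[152,-66,0],"angular":[0,0,0],"hand":30},{"translation":[186,-81,0],"angular":[0,0,0],"hand":30},{"translation":[220,-96,0],"angular":[0,0,0],"hand":30},{"translation":[252,-110,0],"angular":[0,0,0],"hand":30},{"translation":[280,-122,0],"angular":[0,0,0],"hand":30},{"translation":[302,-132,0],"angular":[0,0,0],"hand":30},{"translation":[313,-137,0],"angular":[0,0,0],"hand":30}]' && python3 -m creep '[{"translation":[2,-1,0],"angular":[0,0,0],"hand":30},{"translation":[2,-1,15],"angular":[0,0,0],"hand":30},{"translation":[2,-1,35],"angular":[0,0,0],"hand":30},{"translation":[2,-1,55],"angular":[0,0,0],"hand":30},{"translation":[2,-1,72],"angular":[0,0,0],"hand":30},{"translation":[2,-1,84],"angular":[0,0,0],"hand":30},{"translation":[2,-1,92],"angular":[0,0,0],"hand":30},{"translation":[2,-1,92],"angular":[0,0,0],"hand":30},{"translation":[2,-1,92],"angular":[0,0,0],"hand":30}]'
python3 snap.py scene s2
```

```text
clock: 5.87
ee_pos: [0.4787, 0.3539, 0.2343]
tcp_rot: [0.706, 0.708, -0.001, -0.001]
ft_force: [0.4, -1.2, -6.1]
opening: 0.435
grip_force: 25.0
clock: 6.62
ee_pos: [0.4803, 0.3529, 0.1434]
tcp_rot: [0.707, 0.707, -0.0, -0.0]
ft_force: [-0.1, 0.1, -4.9]
opening: 0.441
grip_force: 25.0
[0.48025532 0.35288229 0.14338698] [ 7.07075102e-01  7.07138405e-01 -2.73992374e-04 -4.25950331e-05] {'K': array([[402.26051502,   0.        , 280.66374723],
       [  0.        , 402.26051502, 211.30190226],
       [  0.        ,   0.        ,   1.        ]]), 'world_to_cam': array([[ 0.03205773,  0.9994717 ,  0.00535005, -0.00425827],
       [-0.62929786,  0.01602534,  0.77699897,  0.32592504],
       [ 0.77650274, -0.0282756 ,  0.62947913, -1.5993992 ],
       [ 0.        ,  0.        ,  0.        ,  1.        ]])}
```

View pics/s2.png

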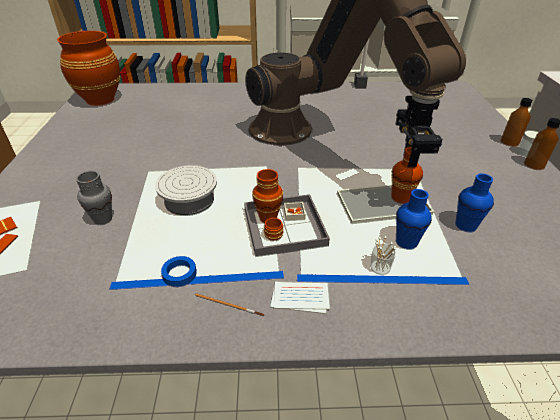

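The bottle hangs upright over the left part of the side tray (405,180). The storage tray still holds the jar, cup and sherds. Lowering now.

```bash
python3 -m creep '[{"translation":[0,0,4],"angular":[0,0,0],"hand":30},{"translation":[0,0,7],"angular":[0,0,0],"hand":30},{"translation":[0,0,9],"angular":[0,0,0],"hand":30},{"translation":[0,0,9],"angular":[0,0,0],"hand":30},{"translation":[0,0,9],"angular":[0,0,0],"hand":30}]'
```

```text
clock: 7.08
ee_pos: [0.48, 0.3533, 0.1345]
tcp_rot: [0.707, 0.707, 0.0, -0.0]
ft_force: [0.7, -0.9, -5.5]
opening: 0.438
grip_force: 25.0
```

```bash
python3 -m creep '[{"translation":[0,0,1],"angular":[0,0,0],"hand":30},{"translation":[0,0,1],"angular":[0,0,0],"hand":30},{"translation":[0,0,1],"angular":[0,0,0],"hand":30}]';python3 -m creep '[{"translation":[0,0,1],"angular":[0,0,0],"hand":30},{"translation":[0,0,1],"angular":[0,0,0],"hand":30},{"translation":[0,0,1],"angular":[0,0,0],"hand":30}]'
```

```text
clock: 7.33
ee_pos: [0.48, 0.3533, 0.1335]
tcp_rot: [0.707, 0.707, 0.0, 0.0]
ft_force: [-0.4, 0.8, -5.4]
opening: 0.438
grip_force: 25.0
clock: 7.58
ee_pos: [0.4801, 0.3535, 0.1333]
tcp_rot: [0.707, 0.707, 0.0, 0.0]
ft_force: [-2.2, -0.9, 5.0]
opening: 0.44
grip_force: 25.0
```

```bash
python3 -m creep '[{"translation":[0,0,0],"angular":[0,0,0],"hand":46},{"translation":[0,0,0],"angular":[0,0,0],"hand":56},{"translation":[0,0,0],"angular":[0,0,0],"hand":70},{"translation":[0,0,0],"angular":[0,0,0],"hand":85},{"translation":[0,0,0],"angular":[0,0,0],"hand":95},{"translation":[0,0,0],"angular":[0,0,0],"hand":95},{"translation":[0,0,0],"angular":[0,0,0],"hand":95},{"translation":[0,0,0],"angular":[0,0,0],"hand":95}]'
```

```text
clock: 8.25
ee_pos: [0.48, 0.3533, 0.1324]
tcp_rot: [0.707, 0.707, 0.0, -0.0]
ft_force: [0.2, 0.5, 0.4]
opening: 0.914
grip_force: 0.0
```

```bash
python3 -m creep '[{"translation":[0,0,-30],"angular":[0,0,0],"hand":95},{"translation":[0,0,-65],"angular":[0,0,0],"hand":95},{"translation":[0,0,-105],"angular":[0,0,0],"hand":95},{"translation":[0,0,-140],"angular":[0,0,0],"hand":95},{"translation":[-30,6,-160],"angular":[0,0,0],"hand":95},{"translation":[-70,16,-180],"angular":[0,0,0],"hand":95},{"translation":[-110,26,-200],"angular":[0,0,0],"hand":95},{"translation":[-150,36,-215],"angular":[0,0,0],"hand":95},{"translation":[-190,46,-215],"angular":[0,0,0],"hand":95},{"translation":[-230,56,-215],"angular":[0,0,0],"hand":95},{"translation":[-270,66,-215],"angular":[0,0,0],"hand":95},{"translation":[-308,78,-215],"angular":[0,0,0],"hand":95}]' && python3 -m creep '[{"translation":[-30,0,0],"angular":[0,0,0],"hand":95},{"translation":[-60,0,0],"angular":[0,0,0],"hand":95},{"translation":[-75,0,0],"angular":[0,0,0],"hand":95},{"translation":[-75,0,0],"angular":[0,0,0],"hand":95},{"translation":[-75,0,0],"angular":[0,0,0],"hand":95}]'
python3 snap.py wrist w2 >/dev/null; python3 meas.py w2; python3 snap.py top t2 >/dev/null
```

```text
clock: 9.25
ee_pos: [0.5561, 0.0498, 0.3479]
tcp_rot: [0.707, 0.707, 0.0, 0.0]
ft_force: [0.4, -0.1, -0.6]
opening: 1.001
grip_force: 0.0
clock: 9.67
ee_pos: [0.5562, -0.0236, 0.3474]
tcp_rot: [0.707, 0.707, 0.0, -0.0]
ft_force: [-0.6, 0.1, 0.1]
opening: 0.998
grip_force: 0.0
jar rim 544 enclose (array([558.1, -52.4]), 29.0) fit [558.  -51.9] 26.7 zmax [0.157 0.159]
cup 335 enclose (array([633.1, -37.7]), 25.4) fit [632.9 -37.1] 22.4 zmax [0.052 0.055]
stor ((590.2944946289062, -6.434379577636719), (200.62779235839844, 200.4064483642578), 10.261518478393555)
floor z -0.0003504576416005767
```

View pics/w2.png

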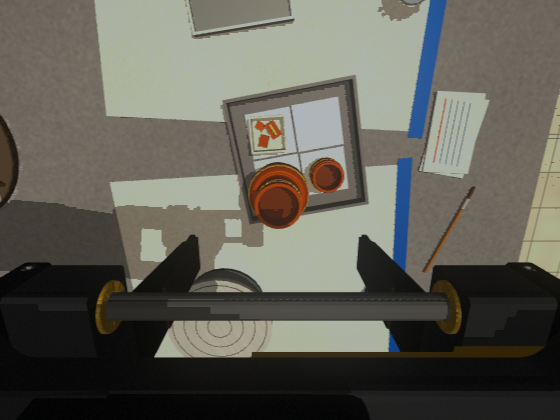

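The bottle's foam square is now bare at about (319,126). The jar's mouth is at (279,203) and the cup at (326,176).

```bash
cat > foam.py <<'E'
from h import *
import sys
p,d,K,T=load(sys.argv[1]); c=np.array([float(v) for v in sys.argv[2:4]])
w=cloud(d,K,T); hsv=cv2.cvtColor(p,cv2.COLOR_RGB2HSV)
m=(np.hypot(w[...,0]-c[0],w[...,1]-c[1])<.056)&(w[...,2]<.016)
t=np.percentile(hsv[...,2][m],70)*.88
m&=(hsv[...,2]>t)&(hsv[...,1]<70)
m=cv2.morphologyEx(m.astype(np.uint8),cv2.MORPH_OPEN,np.ones((3,3)))
k,l,st,_=cv2.connectedComponentsWithStats(m); i=1+st[1:,4].argmax()
cn=max(cv2.findContours((l==i).astype(np.uint8),cv2.RETR_EXTERNAL,2)[0],key=cv2.contourArea)[:,0]
Ti=np.linalg.inv(T); o=Ti[:3,3]
r=np.c_[(cn[:,0]-K[0,2])/K[0,0],-(cn[:,1]-K[1,2])/K[1,1],-np.ones(len(cn))]@Ti[:3,:3].T
q=o+r*((.008-o[2])/r[:,2])[:,None]
print(st[i],cv2.minAreaRect(q[:,:2].astype(np.float32)*1000))
E
python3 foam.py w2 .621 .038
python3 -m creep '[{"translation":[-29,2,20],"angular":[0,0,0],"hand":95},{"translation":[-29,2,50],"angular":[0,0,0],"hand":95},{"translation":[-29,2,80],"angular":[0,0,0],"hand":95},{"translation":[-29,2,115],"angular":[0,0,0],"hand":95},{"translation":[-29,2,140],"angular":[0,0,0],"hand":95},{"translation":[-29,2,150],"angular":[0,0,0],"hand":95},{"translation":[-29,2,150],"angular":[0,0,0],"hand":95}]'
```

```text
[ 292   97   51   54 2136] ((620.1198120117188, 37.93888854980469), (72.2031021118164, 72.9863052368164), 10.273948669433594)
clock: 10.35
ee_pos: [0.5577, -0.051, 0.1957]
tcp_rot: [0.706, 0.708, -0.001, -0.002]
ft_force: [-0.2, -1.1, 0.4]
opening: 0.999
grip_force: 0.0
```

```bash
python3 -m creep '[{"translation":[-1,0,25],"angular":[0,0,0],"hand":95},{"translation":[-1,0,50],"angular":[0,0,0],"hand":95},{"translation":[-1,0,68],"angular":[0,0,0],"hand":95},{"translation":[-1,0,75],"angular":[0,0,0],"hand":95},{"translation":[-1,0,75],"angular":[0,0,0],"hand":70},{"translation":[-1,0,75],"angular":[0,0,0],"hand":45},{"translation":[-1,0,75],"angular":[0,0,0],"hand":45},{"translation":[-1,0,75],"angular":[0,0,0],"hand":45},{"translation":[-1,0,75],"angular":[0,0,0],"hand":45},{"translation":[-1,0,75],"angular":[0,0,0],"hand":45},{"translation":[-1,0,75],"angular":[0,0,0],"hand":45},{"translation":[-1,0,75],"angular":[0,0,0],"hand":45}]' 25 && python3 -m creep '[{"translation":[0,0,0],"angular":[0,0,0],"hand":45},{"translation":[0,0,0],"angular":[0,0,0],"hand":45},{"translation":[0,0,0],"angular":[0,0,0],"hand":45}]'
```

```text
clock: 11.35
ee_pos: [0.5583, -0.0532, 0.123]
tcp_rot: [0.707, 0.707, 0.0, 0.0]
ft_force: [-1.8, 0.3, 6.0]
opening: 0.607
grip_force: 25.0
clock: 11.6
ee_pos: [0.5584, -0.0532, 0.123]
tcp_rot: [0.707, 0.707, 0.0, 0.0]
ft_force: [-2.3, 0.6, 7.1]
opening: 0.607
grip_force: 25.0
```

```bash
python3 -m creep '[{"translation":[0,0,-5],"angular":[0,0,0],"hand":45},{"translation":[0,0,-15],"angular":[0,0,0],"hand":45},{"translation":[0,0,-30],"angular":[0,0,0],"hand":45},{"translation":[0,0,-50],"angular":[0,0,0],"hand":45},{"translation":[0,0,-70],"angular":[0,0,0],"hand":45},{"translation":[0,0,-85],"angular":[0,0,0],"hand":45},{"translation":[0,0,-95],"angular":[0,0,0],"hand":45},{"translation":[0,0,-100],"angular":[0,0,0],"hand":45},{"translation":[0,0,-100],"angular":[0,0,0],"hand":45}]' && python3 -m creep '[{"translation":[8,-2,0],"angular":[0,0,0],"hand":45},{"translation":[25,-5,0],"angular":[0,0,0],"hand":45},{"translation":[50,-10,0],"angular":[0,0,0],"hand":45},{"translation":[80,-17,0],"angular":[0,0,0],"hand":45},{"translation":[112,-24,0],"angular":[0,0,0],"hand":45},{"translation":[145,-30,0],"angular":[0,0,0],"hand":45},{"translation":[178,-37,0],"angular":[0,0,0],"hand":45},{"translation":[210,-44,0],"angular":[0,0,0],"hand":45},{"translation":[242,-50,0],"angular":[0,0,0],"hand":45},{"translation":[270,-56,0],"angular":[0,0,0],"hand":45},{"translation":[290,-60,0],"angular":[0,0,0],"hand":45},{"translation":[298,-62,0],"angular":[0,0,0],"hand":45}]' && python3 -m creep '[{"translation":[0,0,0],"angular":[0,0,0],"hand":45},{"translation":[0,0,15],"angular":[0,0,0],"hand":45},{"translation":[0,0,35],"angular":[0,0,0],"hand":45},{"translation":[0,0,55],"angular":[0,0,0],"hand":45},{"translation":[0,0,72],"angular":[0,0,0],"hand":45},{"translation":[0,0,84],"angular":[0,0,0],"hand":45},{"translation":[0,0,92],"angular":[0,0,0],"hand":45},{"translation":[0,0,92],"angular":[0,0,0],"hand":45},{"translation":[0,0,92],"angular":[0,0,0],"hand":45}]'; python3 snap.py scene s3 >/dev/null
```

```text
clock: 12.35
ee_pos: [0.5584, -0.0532, 0.2234]
tcp_rot: [0.707, 0.707, 0.0, 0.001]
ft_force: [0.2, 0.4, -4.4]
opening: 0.609
grip_force: 24.9
clock: 13.35
ee_pos: [0.4946, 0.2475, 0.2214]
tcp_rot: [0.706, 0.708, -0.001, -0.001]
ft_force: [-0.1, -1.2, -3.9]
opening: 0.607
grip_force: 24.9
clock: 14.1
ee_pos: [0.4963, 0.2442, 0.1304]
tcp_rot: [0.707, 0.707, -0.0, -0.0]
ft_force: [-0.2, 0.2, -3.4]
opening: 0.609
grip_force: 24.9
```

View pics/s3.png

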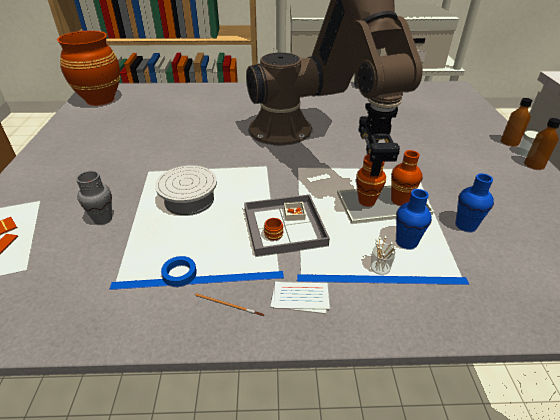

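The jar is over the right part of the side tray (370,180) and the bottle stands at (407,178), with clearance between them.

```bash
python3 -m creep '[{"translation":[0,0,4],"angular":[0,0,0],"hand":45},{"translation":[0,0,7],"angular":[0,0,0],"hand":45},{"translation":[0,0,9],"angular":[0,0,0],"hand":45},{"translation":[0,0,9],"angular":[0,0,0],"hand":45},{"translation":[0,0,9],"angular":[0,0,0],"hand":45}]';python3 -m creep '[{"translation":[0,0,1],"angular":[0,0,0],"hand":45},{"translation":[0,0,1],"angular":[0,0,0],"hand":45},{"translation":[0,0,1],"angular":[0,0,0],"hand":45}]'
```

```text
clock: 14.57
ee_pos: [0.4961, 0.2448, 0.1215]
tcp_rot: [0.707, 0.707, 0.0, -0.0]
ft_force: [0.2, 0.1, -3.8]
opening: 0.608
grip_force: 24.9
clock: 14.82
ee_pos: [0.4962, 0.2449, 0.121]
tcp_rot: [0.707, 0.707, 0.0, 0.0]
ft_force: [-1.8, -0.6, 3.2]
opening: 0.608
grip_force: 25.0
```

```bash
python3 -m creep '[{"translation":[0,0,0],"angular":[0,0,0],"hand":66},{"translation":[0,0,0],"angular":[0,0,0],"hand":76},{"translation":[0,0,0],"angular":[0,0,0],"hand":86},{"translation":[0,0,0],"angular":[0,0,0],"hand":95},{"translation":[0,0,0],"angular":[0,0,0],"hand":95},{"translation":[0,0,0],"angular":[0,0,0],"hand":95},{"translation":[0,0,0],"angular":[0,0,0],"hand":95},{"translation":[0,0,-20],"angular":[0,0,0],"hand":95},{"translation":[0,0,-50],"angular":[0,0,0],"hand":95},{"translation":[0,0,-90],"angular":[0,0,0],"hand":95},{"translation":[0,0,-130],"angular":[0,0,0],"hand":95},{"translation":[0,0,-170],"angular":[0,0,0],"hand":95}]' && python3 -m creep '[{"translation":[-35,17,0],"angular":[0,0,0],"hand":80},{"translation":[-70,34,0],"angular":[0,0,0],"hand":80},{"translation":[-105,51,0],"angular":[0,0,0],"hand":80},{"translation":[-140,68,0],"angular":[0,0,0],"hand":80},{"translation":[-175,85,0],"angular":[0,0,0],"hand":80},{"translation":[-210,102,0],"angular":[0,0,0],"hand":80},{"translation":[-245,119,0],"angular":[0,0,0],"hand":80},{"translation":[-270,130,0],"angular":[0,0,0],"hand":80},{"translation":[-283,137,0],"angular":[0,0,0],"hand":80},{"translation":[-283,137,0],"angular":[0,0,0],"hand":80},{"translation":[-283,137,0],"angular":[0,0,0],"hand":80}]'; python3 snap.py wrist w3 >/dev/null;  python3 meas.py w3; python3 foam.py w3 .621 .038;python3 foam.py w3 .5595 -.0505
```

```text
clock: 15.82
ee_pos: [0.4957, 0.2446, 0.2924]
tcp_rot: [0.707, 0.707, -0.0, -0.0]
ft_force: [0.7, -0.4, 0.2]
opening: 0.998
grip_force: 0.0
clock: 16.73
ee_pos: [0.6331, -0.0381, 0.2901]
tcp_rot: [0.707, 0.707, -0.0, -0.0]
ft_force: [0.5, -0.1, -0.7]
opening: 0.841
grip_force: 0.0
cup 429 enclose (array([633.8, -37.6]), 25.7) fit [633.6 -37.1] 22.5 zmax [0.052 0.055]
stor ((590.0632934570312, -6.432838439941406), (200.3534393310547, 200.56698608398438), 10.283090591430664)
floor z -0.0003148476523470167
[ 238   84   60   62 2799] ((620.025146484375, 37.84307098388672), (72.95895385742188, 73.20002746582031), 10.20686149597168)
[ 199  149   57   56 2362] ((558.8885498046875, -50.38618469238281), (73.03627014160156, 73.03905487060547), 10.231925964355469)
```

View pics/w3.png

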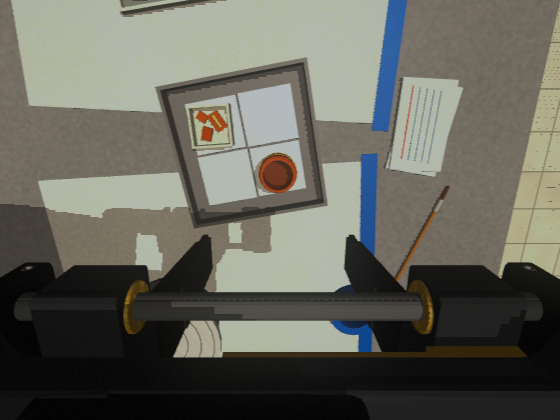

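```bash
python3 -m creep '[{"translation":[0,0,25],"angular":[0,0,0],"hand":70},{"translation":[0,0,60],"angular":[0,0,0],"hand":70},{"translation":[0,0,95],"angular":[0,0,0],"hand":70},{"translation":[0,0,130],"angular":[0,0,0],"hand":70},{"translation":[0,0,165],"angular":[0,0,0],"hand":70},{"translation":[0,0,195],"angular":[0,0,0],"hand":70},{"translation":[0,0,215],"angular":[0,0,0],"hand":70},{"translation":[0,0,215],"angular":[0,0,0],"hand":70}]' && python3 -m creep '[{"translation":[0,0,15],"angular":[0,0,0],"hand":70},{"translation":[0,0,30],"angular":[0,0,0],"hand":70},{"translation":[0,0,45],"angular":[0,0,0],"hand":70},{"translation":[0,0,55],"angular":[0,0,0],"hand":70},{"translation":[0,0,57],"angular":[0,0,0],"hand":70},{"translation":[0,0,57],"angular":[0,0,0],"hand":70}]'
```

```text
clock: 17.45
ee_pos: [0.631, -0.0361, 0.0718]
tcp_rot: [0.706, 0.708, -0.002, -0.003]
ft_force: [-0.5, 0.4, 0.0]
opening: 0.742
grip_force: 0.0
clock: 17.95
ee_pos: [0.6334, -0.0375, 0.019]
tcp_rot: [0.707, 0.708, 0.0, 0.0]
ft_force: [0.5, -1.3, 0.9]
opening: 0.734
grip_force: 0.0
```

Grip the cup gently (10 N) and lift.

```bash
python3 -m creep '[{"translation":[0,0,2],"angular":[0,0,0],"hand":45},{"translation":[0,0,2],"angular":[0,0,0],"hand":45},{"translation":[0,0,2],"angular":[0,0,0],"hand":45},{"translation":[0,0,2],"angular":[0,0,0],"hand":45},{"translation":[0,0,2],"angular":[0,0,0],"hand":45},{"translation":[0,0,2],"angular":[0,0,0],"hand":45},{"translation":[0,0,2],"angular":[0,0,0],"hand":45}]' 10
```

```text
clock: 18.53
ee_pos: [0.6335, -0.0381, 0.0171]
tcp_rot: [0.707, 0.707, 0.0, 0.0]
ft_force: [-1.4, -0.1, 5.4]
opening: 0.539
grip_force: 10.0
```

```bash
python3 -m creep '[{"translation":[0,0,-5],"angular":[0,0,0],"hand":45},{"translation":[0,0,-15],"angular":[0,0,0],"hand":45},{"translation":[0,0,-30],"angular":[0,0,0],"hand":45},{"translation":[0,0,-50],"angular":[0,0,0],"hand":45},{"translation":[0,0,-75],"angular":[0,0,0],"hand":45},{"translation":[0,0,-100],"angular":[0,0,0],"hand":45},{"translation":[0,0,-125],"angular":[0,0,0],"hand":45},{"translation":[0,0,-145],"angular":[0,0,0],"hand":45},{"translation":[0,0,-155],"angular":[0,0,0],"hand":45},{"translation":[0,0,-160],"angular":[0,0,0],"hand":45},{"translation":[0,0,-160],"angular":[0,0,0],"hand":45}]'
```

```text
clock: 19.45
ee_pos: [0.6334, -0.0382, 0.1773]
tcp_rot: [0.707, 0.707, 0.0, 0.0]
ft_force: [0.2, -0.3, -1.4]
opening: 0.546
grip_force: 10.0
```

```bash
python3 -m creep '[{"translation":[-8,-6,-5],"angular":[0,0,0],"hand":45},{"translation":[-25,-18,-15],"angular":[0,0,0],"hand":45},{"translation":[-48,-34,-30],"angular":[0,0,0],"hand":45},{"translation":[-74,-52,-45],"angular":[0,0,0],"hand":45},{"translation":[-100,-70,-60],"angular":[0,0,0],"hand":45},{"translation":[-126,-89,-70],"angular":[0,0,0],"hand":45},{"translation":[-152,-107,-80],"angular":[0,0,0],"hand":45},{"translation":[-178,-125,-90],"angular":[0,0,0],"hand":45},{"translation":[-204,-144,-100],"angular":[0,0,0],"hand":45},{"translation":[-230,-162,-100],"angular":[0,0,0],"hand":45},{"translation":[-248,-175,-100],"angular":[0,0,0],"hand":45},{"translation":[-254,-179,-100],"angular":[0,0,0],"hand":45}]' && python3 -m creep '[{"translation":[0,0,0],"angular":[0,0,0],"hand":45},{"translation":[0,0,0],"angular":[0,0,0],"hand":45}]'
python3 snap.py wrist w4 >/dev/null; cat > wheel.py <<'E'
from h import *
import sys
p,d,K,T=load(sys.argv[1]); w=cloud(d,K,T); x,y,z=w[...,0],w[...,1],w[...,2]
m=(z>.064)&(z<.076)&(np.hypot(x-.454,y+.292)<.12); print(m.sum(),np.median(z[m]),enc(w,m))
cn=max(cv2.findContours(cv2.morphologyEx(m.astype(np.uint8),cv2.MORPH_OPEN,np.ones((3,3))),cv2.RETR_EXTERNAL,cv2.CHAIN_APPROX_NONE)[0],key=cv2.contourArea)[:,0]
q=w[cn[:,1],cn[:,0],:2]*1000; c=np.array([454.,-292])
for _ in range(6):
    r=np.hypot(*(q-c).T); s=abs(r-89)<4; c,R=circ(q[s])
print(s.sum(),c,R)
E
python3 wheel.py w4
```

```text
clock: 20.45
ee_pos: [0.452, -0.2945, 0.2755]
tcp_rot: [0.708, 0.706, -0.0, -0.001]
ft_force: [-0.1, -0.0, -1.9]
opening: 0.539
grip_force: 10.0
clock: 20.62
ee_pos: [0.4543, -0.292, 0.2758]
tcp_rot: [0.707, 0.707, 0.0, -0.001]
ft_force: [-0.4, 0.3, -1.7]
opening: 0.546
grip_force: 10.0
13986 0.06928256487189036 (array([ 457.2, -294.1]), 90.0)
335 [ 457.24345908 -293.79618171] 88.87334051486101
```

View pics/w4.png

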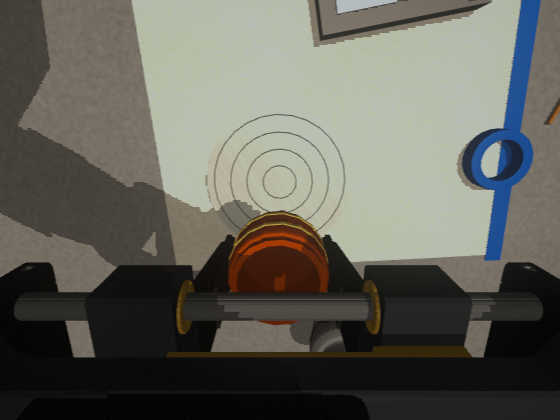

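The ring centre of the turntable is at (279,181) and the cup is held between the fingers. The centre is at about (457,-294), radius 90 as specified.

```bash
python3 -m creep '[{"translation":[-2,3,20],"angular":[0,0,0],"hand":45},{"translation":[-2,3,45],"angular":[0,0,0],"hand":45},{"translation":[-2,3,75],"angular":[0,0,0],"hand":45},{"translation":[-2,3,105],"angular":[0,0,0],"hand":45},{"translation":[-2,3,130],"angular":[0,0,0],"hand":45},{"translation":[-2,3,155],"angular":[0,0,0],"hand":45},{"translation":[-2,3,172],"angular":[0,0,0],"hand":45},{"translation":[-2,3,183],"angular":[0,0,0],"hand":45},{"translation":[-2,3,190],"angular":[0,0,0],"hand":45},{"translation":[-2,3,194],"angular":[0,0,0],"hand":45},{"translation":[-2,3,194],"angular":[0,0,0],"hand":45},{"translation":[-2,3,194],"angular":[0,0,0],"hand":45}]' && python3 -m creep '[{"translation":[0,0,2],"angular":[0,0,0],"hand":45},{"translation":[0,0,2],"angular":[0,0,0],"hand":45},{"translation":[0,0,2],"angular":[0,0,0],"hand":45}]'
```

```text
clock: 21.67
ee_pos: [0.4579, -0.294, 0.0829]
tcp_rot: [0.707, 0.708, 0.0, 0.0]
ft_force: [-0.2, 0.6, -1.7]
opening: 0.542
grip_force: 10.0
clock: 21.92
ee_pos: [0.4576, -0.2943, 0.0809]
tcp_rot: [0.707, 0.707, 0.0, 0.0]
ft_force: [0.1, 0.9, -0.6]
opening: 0.547
grip_force: 10.0
```

```bash
python3 -m creep '[{"translation":[0,0,1],"angular":[0,0,0],"hand":45},{"translation":[0,0,1],"angular":[0,0,0],"hand":45},{"translation":[0,0,1],"angular":[0,0,0],"hand":45}]';python3 -m creep '[{"translation":[0,0,1],"angular":[0,0,0],"hand":45},{"translation":[0,0,1],"angular":[0,0,0],"hand":45},{"translation":[0,0,1],"angular":[0,0,0],"hand":45}]'
```

```text
clock: 22.17
ee_pos: [0.4574, -0.2943, 0.0795]
tcp_rot: [0.707, 0.707, 0.0, 0.0]
ft_force: [-0.6, 0.5, -1.2]
opening: 0.541
grip_force: 10.0
clock: 22.42
ee_pos: [0.4575, -0.2944, 0.0789]
tcp_rot: [0.707, 0.707, 0.0, 0.0]
ft_force: [-1.4, 0.8, 5.1]
opening: 0.543
grip_force: 10.0
```

Touchdown. Release, rise, and look.

```bash
python3 -m creep '[{"translation":[0,0,0],"angular":[0,0,0],"hand":60},{"translation":[0,0,0],"angular":[0,0,0],"hand":72},{"translation":[0,0,0],"angular":[0,0,0],"hand":85},{"translation":[0,0,0],"angular":[0,0,0],"hand":90},{"translation":[0,0,0],"angular":[0,0,0],"hand":90},{"translation":[0,0,-15],"angular":[0,0,0],"hand":95},{"translation":[0,0,-45],"angular":[0,0,0],"hand":95},{"translation":[0,0,-85],"angular":[0,0,0],"hand":95},{"translation":[0,0,-125],"angular":[0,0,0],"hand":95},{"translation":[0,0,-165],"angular":[0,0,0],"hand":95},{"translation":[0,0,-200],"angular":[0,0,0],"hand":95},{"translation":[0,0,-210],"angular":[0,0,0],"hand":95}]'; python3 snap.py wrist w5 >/dev/null; python3 wheel.py w5; python3 - <<'E'
from h import *
p,d,K,T=load("w5"); w=cloud(d,K,T); hsv=cv2.cvtColor(p,cv2.COLOR_RGB2HSV)
m=(hsv[...,0]<16)&(hsv[...,1]>120)&(w[...,2]>.107)&(w[...,2]<.13)&(np.hypot(w[...,0]-.457,w[...,1]+.294)<.06)
print(m.sum(),enc(w,m),np.percentile(w[m][:,2],98))
E
```

```text
clock: 23.42
ee_pos: [0.4584, -0.2949, 0.2939]
tcp_rot: [0.707, 0.707, 0.0, 0.004]
ft_force: [0.2, 0.3, 0.6]
opening: 1.003
grip_force: 0.0
13303 0.06931685378901853 (array([ 457.1, -294.5]), 90.2)
390 [ 457.19900676 -294.02759204] 88.97440812994432
578 (array([ 459.4, -294.1]), 25.8) 0.11658321889973988
```

```bash
python3 -m creep '[{"translation":[41,3,0],"angular":[0,0,0],"hand":95},{"translation":[82,6,0],"angular":[0,0,0],"hand":95},{"translation":[123,9,0],"angular":[0,0,0],"hand":95},{"translation":[164,12,0],"angular":[0,0,0],"hand":95},{"translation":[205,14,0],"angular":[0,0,0],"hand":95},{"translation":[246,17,0],"angular":[0,0,0],"hand":95},{"translation":[287,20,0],"angular":[0,0,0],"hand":95},{"translation":[328,23,0],"angular":[0,0,0],"hand":95},{"translation":[369,26,0],"angular":[0,0,0],"hand":95},{"translation":[410,30,0],"angular":[0,0,0],"hand":95},{"translation":[451,33,0],"angular":[0,0,0],"hand":95},{"translation":[492,36,0],"angular":[0,0,0],"hand":95}]' && python3 -m creep '[{"translation":[35,2,0],"angular":[0,0,0],"hand":95},{"translation":[48,3,0],"angular":[0,0,0],"hand":95},{"translation":[48,3,0],"angular":[0,0,0],"hand":95},{"translation":[48,3,0],"angular":[0,0,0],"hand":95}]'
cp meas.py meas2.py; sed -i '/^at(/d;/^print("floor/d;/^m=/d' meas2.py; cat >> meas2.py <<'E'
at("bottle",(.480,.353),.06,.165,.19)
at("jar",(.496,.245),.06,.149,.165)
E
python3 snap.py wrist w6 >/dev/null; python3 meas2.py w6
```

```text
clock: 24.47
ee_pos: [0.4924, 0.1998, 0.2869]
tcp_rot: [0.707, 0.707, -0.001, -0.0]
ft_force: [0.4, -1.0, -0.0]
opening: 0.998
grip_force: 0.0
clock: 24.8
ee_pos: [0.4957, 0.2456, 0.2871]
tcp_rot: [0.706, 0.708, -0.001, -0.0]
ft_force: [0.7, 0.0, 0.1]
opening: 0.997
grip_force: 0.0
bottle 881 enclose (array([481. , 353.9]), 20.9) fit [481.1 353.7] 18.5 zmax [0.17  0.172]
jar 775 enclose (array([496.3, 246.1]), 29.0) fit [496.3 246.6] 26.7 zmax [0.155 0.157]
```

View pics/w6.png

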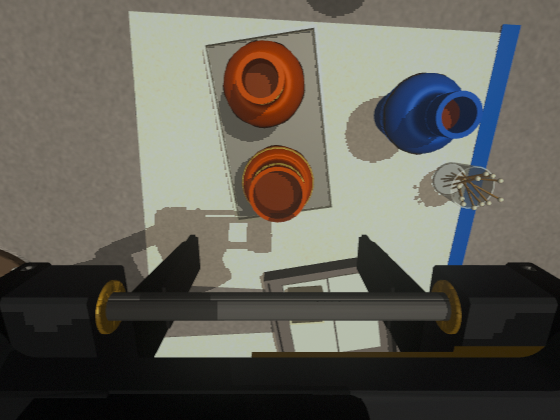

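Bottle (260,78) and jar (277,190) stand upright in the side tray, with the mouths where I released them.

```bash
python3 -m creep '[{"translation":[0,0,25],"angular":[0,0,0],"hand":95},{"translation":[0,0,55],"angular":[0,0,0],"hand":95},{"translation":[0,0,85],"angular":[0,0,0],"hand":95},{"translation":[0,0,110],"angular":[0,0,0],"hand":95},{"translation":[0,0,135],"angular":[0,0,0],"hand":95},{"translation":[0,0,155],"angular":[0,0,0],"hand":95},{"translation":[0,0,165],"angular":[0,0,0],"hand":95},{"translation":[0,0,165],"angular":[0,0,0],"hand":95},{"translation":[0,0,165],"angular":[0,0,0],"hand":75}]' && python3 -m creep '[{"translation":[0,0,0],"angular":[0,0,0],"hand":45},{"translation":[0,0,0],"angular":[0,0,0],"hand":45},{"translation":[0,0,0],"angular":[0,0,0],"hand":45},{"translation":[0,0,0],"angular":[0,0,0],"hand":45},{"translation":[0,0,0],"angular":[0,0,0],"hand":45},{"translation":[0,0,0],"angular":[0,0,0],"hand":45},{"translation":[0,0,0],"angular":[0,0,0],"hand":45},{"translation":[0,0,0],"angular":[0,0,0],"hand":45},{"translation":[0,0,0],"angular":[0,0,0],"hand":45}]' 25
```

```text
clock: 25.6
ee_pos: [0.4965, 0.245, 0.1239]
tcp_rot: [0.707, 0.707, -0.0, -0.0]
ft_force: [0.2, -0.4, 0.6]
opening: 0.97
grip_force: 0.0
clock: 26.35
ee_pos: [0.4961, 0.2459, 0.1238]
tcp_rot: [0.707, 0.707, 0.0, 0.0]
ft_force: [-1.3, -0.2, 6.1]
opening: 0.609
grip_force: 25.0
```

```bash
python3 -m creep '[{"translation":[0,0,-5],"angular":[0,0,0],"hand":45},{"translation":[0,0,-15],"angular":[0,0,0],"hand":45},{"translation":[0,0,-30],"angular":[0,0,0],"hand":45},{"translation":[0,0,-50],"angular":[0,0,0],"hand":45},{"translation":[0,0,-70],"angular":[0,0,0],"hand":45},{"translation":[0,0,-85],"angular":[0,0,0],"hand":45},{"translation":[0,0,-95],"angular":[0,0,0],"hand":45},{"translation":[0,0,-100],"angular":[0,0,0],"hand":45},{"translation":[0,0,-100],"angular":[0,0,0],"hand":45}]' && python3 -m creep '[{"translation":[-8,2,0],"angular":[0,0,0],"hand":45},{"translation":[-25,5,0],"angular":[0,0,0],"hand":45},{"translation":[-50,10,0],"angular":[0,0,0],"hand":45},{"translation":[-80,17,0],"angular":[0,0,0],"hand":45},{"translation":[-112,24,0],"angular":[0,0,0],"hand":45},{"translation":[-145,30,0],"angular":[0,0,0],"hand":45},{"translation":[-178,38,0],"angular":[0,0,0],"hand":45},{"translation":[-210,45,0],"angular":[0,0,0],"hand":45},{"translation":[-242,51,0],"angular":[0,0,0],"hand":45},{"translation":[-270,57,0],"angular":[0,0,0],"hand":45},{"translation":[-289,61,0],"angular":[0,0,0],"hand":45},{"translation":[-296,63,0],"angular":[0,0,0],"hand":45}]' && python3 -m creep '[{"translation":[0,0,0],"angular":[0,0,0],"hand":45},{"translation":[0,0,15],"angular":[0,0,0],"hand":45},{"translation":[0,0,35],"angular":[0,0,0],"hand":45},{"translation":[0,0,55],"angular":[0,0,0],"hand":45},{"translation":[0,0,72],"angular":[0,0,0],"hand":45},{"translation":[0,0,82],"angular":[0,0,0],"hand":45},{"translation":[0,0,90],"angular":[0,0,0],"hand":45},{"translation":[0,0,90],"angular":[0,0,0],"hand":45},{"translation":[0,0,90],"angular":[0,0,0],"hand":45},{"translation":[0,0,90],"angular":[0,0,0],"hand":45}]'
```

```text
clock: 27.1
ee_pos: [0.4963, 0.2459, 0.2244]
tcp_rot: [0.707, 0.707, 0.001, 0.0]
ft_force: [0.7, -0.0, -3.5]
opening: 0.607
grip_force: 25.0
clock: 28.1
ee_pos: [0.5592, -0.0533, 0.2222]
tcp_rot: [0.708, 0.706, -0.001, -0.001]
ft_force: [0.2, -0.0, -3.2]
opening: 0.608
grip_force: 25.0
clock: 28.93
ee_pos: [0.5597, -0.05, 0.1343]
tcp_rot: [0.707, 0.707, 0.0, 0.0]
ft_force: [0.2, -0.2, -3.4]
opening: 0.604
grip_force: 25.0
```

```bash
python3 -m creep '[{"translation":[0,0,4],"angular":[0,0,0],"hand":45},{"translation":[0,0,6],"angular":[0,0,0],"hand":45},{"translation":[0,0,8],"angular":[0,0,0],"hand":45},{"translation":[0,0,8],"angular":[0,0,0],"hand":45},{"translation":[0,0,8],"angular":[0,0,0],"hand":45}]';python3 -m creep '[{"translation":[0,0,1],"angular":[0,0,0],"hand":45},{"translation":[0,0,1],"angular":[0,0,0],"hand":45},{"translation":[0,0,1],"angular":[0,0,0],"hand":45}]'
```

```text
clock: 29.35
ee_pos: [0.5592, -0.0502, 0.1258]
tcp_rot: [0.707, 0.707, 0.0, 0.0]
ft_force: [-2.0, -0.3, 1.0]
opening: 0.606
grip_force: 25.0
clock: 29.6
ee_pos: [0.5592, -0.0503, 0.1257]
tcp_rot: [0.707, 0.707, 0.0, 0.0]
ft_force: [-5.1, 0.2, 12.0]
opening: 0.608
grip_force: 25.0
```

```bash
python3 -m creep '[{"translation":[0,0,-0.8],"angular":[0,0,0],"hand":45},{"translation":[0,0,-0.8],"angular":[0,0,0],"hand":45},{"translation":[0,0,-0.8],"angular":[0,0,0],"hand":66},{"translation":[0,0,-0.8],"angular":[0,0,0],"hand":76},{"translation":[0,0,-0.8],"angular":[0,0,0],"hand":86},{"translation":[0,0,-0.8],"angular":[0,0,0],"hand":95},{"translation":[0,0,-0.8],"angular":[0,0,0],"hand":95},{"translation":[0,0,-0.8],"angular":[0,0,0],"hand":95},{"translation":[0,0,-20],"angular":[0,0,0],"hand":95},{"translation":[0,0,-50],"angular":[0,0,0],"hand":95},{"translation":[0,0,-90],"angular":[0,0,0],"hand":95},{"translation":[0,0,-130],"angular":[0,0,0],"hand":95}]' && python3 -m creep '[{"translation":[20,-4,-25],"angular":[0,0,0],"hand":95},{"translation":[60,-12,-30],"angular":[0,0,0],"hand":95},{"translation":[100,-20,-30],"angular":[0,0,0],"hand":95},{"translation":[140,-28,-30],"angular":[0,0,0],"hand":95},{"translation":[180,-36,-30],"angular":[0,0,0],"hand":95},{"translation":[220,-43,-30],"angular":[0,0,0],"hand":95},{"translation":[260,-51,-30],"angular":[0,0,0],"hand":95},{"translation":[300,-59,-30],"angular":[0,0,0],"hand":95},{"translation":[340,-67,-30],"angular":[0,0,0],"hand":95},{"translation":[380,-74,-30],"angular":[0,0,0],"hand":95},{"translation":[403,-78,-30],"angular":[0,0,0],"hand":95},{"translation":[403,-78,-30],"angular":[0,0,0],"hand":95}]'; python3 snap.py scene s4 >/dev/null
```

```text
clock: 30.6
ee_pos: [0.5588, -0.0501, 0.2555]
tcp_rot: [0.707, 0.707, -0.0, -0.001]
ft_force: [0.4, 0.1, -0.0]
opening: 1.0
grip_force: 0.0
clock: 31.6
ee_pos: [0.4797, 0.3567, 0.2841]
tcp_rot: [0.706, 0.709, 0.0, -0.0]
ft_force: [0.0, 0.1, -0.1]
opening: 0.998
grip_force: 0.0
```

View pics/s4.png

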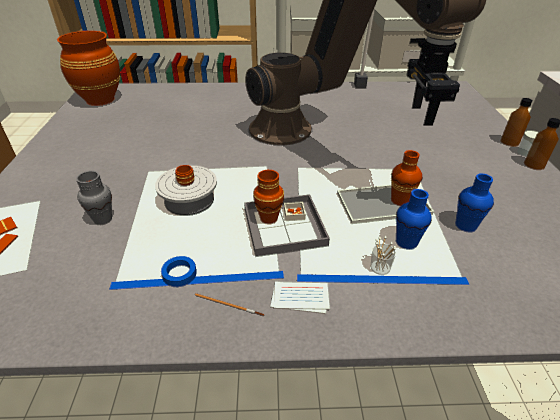

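The cup stands on the wheel (184,175), the jar is back in the storage tray (268,195) and the bottle waits at (407,180).

```bash
python3 -m creep '[{"translation":[1,0,20],"angular":[0,0,0],"hand":95},{"translation":[1,0,45],"angular":[0,0,0],"hand":95},{"translation":[1,0,70],"angular":[0,0,0],"hand":95},{"translation":[1,0,95],"angular":[0,0,0],"hand":95},{"translation":[1,0,120],"angular":[0,0,0],"hand":95},{"translation":[1,0,140],"angular":[0,0,0],"hand":95},{"translation":[1,0,149],"angular":[0,0,0],"hand":95},{"translation":[1,0,149],"angular":[0,0,0],"hand":95},{"translation":[1,0,149],"angular":[0,0,0],"hand":80}]' && python3 -m creep '[{"translation":[0,0,0],"angular":[0,0,0],"hand":30},{"translation":[0,0,0],"angular":[0,0,0],"hand":30},{"translation":[0,0,0],"angular":[0,0,0],"hand":30},{"translation":[0,0,0],"angular":[0,0,0],"hand":30},{"translation":[0,0,0],"angular":[0,0,0],"hand":30},{"translation":[0,0,0],"angular":[0,0,0],"hand":30},{"translation":[0,0,0],"angular":[0,0,0],"hand":30},{"translation":[0,0,0],"angular":[0,0,0],"hand":30},{"translation":[0,0,0],"angular":[0,0,0],"hand":30},{"translation":[0,0,0],"angular":[0,0,0],"hand":30},{"translation":[0,0,0],"angular":[0,0,0],"hand":30},{"translation":[0,0,0],"angular":[0,0,0],"hand":30}]' 25
```

```text
clock: 32.4
ee_pos: [0.4815, 0.3534, 0.136]
tcp_rot: [0.707, 0.707, 0.0, 0.0]
ft_force: [-0.5, -0.1, 0.6]
opening: 0.968
grip_force: 0.0
clock: 33.4
ee_pos: [0.4809, 0.3538, 0.1355]
tcp_rot: [0.707, 0.707, -0.0, -0.0]
ft_force: [-1.4, -0.5, 1.2]
opening: 0.435
grip_force: 25.0
```

```bash
python3 -m creep '[{"translation":[0,0,-5],"angular":[0,0,0],"hand":30},{"translation":[0,0,-15],"angular":[0,0,0],"hand":30},{"translation":[0,0,-30],"angular":[0,0,0],"hand":30},{"translation":[0,0,-50],"angular":[0,0,0],"hand":30},{"translation":[0,0,-70],"angular":[0,0,0],"hand":30},{"translation":[0,0,-85],"angular":[0,0,0],"hand":30},{"translation":[0,0,-95],"angular":[0,0,0],"hand":30},{"translation":[0,0,-100],"angular":[0,0,0],"hand":30},{"translation":[0,0,-100],"angular":[0,0,0],"hand":30}]' && python3 -m creep '[{"translation":[-8,3,0],"angular":[0,0,0],"hand":30},{"translation":[-25,11,0],"angular":[0,0,0],"hand":30},{"translation":[-52,23,0],"angular":[0,0,0],"hand":30},{"translation":[-84,37,0],"angular":[0,0,0],"hand":30},{"translation":[-118,52,0],"angular":[0,0,0],"hand":30},{"translation":[-152,66,0],"angular":[0,0,0],"hand":30},{"translation":[-186,81,0],"angular":[0,0,0],"hand":30},{"translation":[-220,96,0],"angular":[0,0,0],"hand":30},{"translation":[-252,110,0],"angular":[0,0,0],"hand":30},{"translation":[-282,124,0],"angular":[0,0,0],"hand":30},{"translation":[-305,134,0],"angular":[0,0,0],"hand":30},{"translation":[-316,139,0],"angular":[0,0,0],"hand":30}]' && python3 -m creep '[{"translation":[0,0,0],"angular":[0,0,0],"hand":30},{"translation":[0,0,15],"angular":[0,0,0],"hand":30},{"translation":[0,0,35],"angular":[0,0,0],"hand":30},{"translation":[0,0,55],"angular":[0,0,0],"hand":30},{"translation":[0,0,72],"angular":[0,0,0],"hand":30},{"translation":[0,0,82],"angular":[0,0,0],"hand":30},{"translation":[0,0,90],"angular":[0,0,0],"hand":30},{"translation":[0,0,90],"angular":[0,0,0],"hand":30},{"translation":[0,0,90],"angular":[0,0,0],"hand":30},{"translation":[0,0,90],"angular":[0,0,0],"hand":30}]'
```

```text
clock: 34.15
ee_pos: [0.4812, 0.3539, 0.2364]
tcp_rot: [0.707, 0.707, 0.001, 0.0]
ft_force: [0.7, -0.2, -6.0]
opening: 0.435
grip_force: 25.0
clock: 35.15
ee_pos: [0.6208, 0.0342, 0.234]
tcp_rot: [0.708, 0.706, -0.001, -0.0]
ft_force: [-0.7, -0.3, -6.0]
opening: 0.44
grip_force: 25.0
clock: 35.98
ee_pos: [0.6206, 0.038, 0.1464]
tcp_rot: [0.707, 0.707, 0.001, 0.0]
ft_force: [0.1, -0.3, -5.5]
opening: 0.435
grip_force: 25.0
```

```bash
python3 -m creep '[{"translation":[0,0,4],"angular":[0,0,0],"hand":30},{"translation":[0,0,6],"angular":[0,0,0],"hand":30},{"translation":[0,0,8],"angular":[0,0,0],"hand":30},{"translation":[0,0,8],"angular":[0,0,0],"hand":30},{"translation":[0,0,8],"angular":[0,0,0],"hand":30}]';python3 -m creep '[{"translation":[0,0,1],"angular":[0,0,0],"hand":30},{"translation":[0,0,1],"angular":[0,0,0],"hand":30},{"translation":[0,0,1],"angular":[0,0,0],"hand":30}]'
```

```text
clock: 36.4
ee_pos: [0.6202, 0.0379, 0.1375]
tcp_rot: [0.707, 0.707, 0.0, -0.0]
ft_force: [-0.2, -0.1, -5.0]
opening: 0.432
grip_force: 25.0
clock: 36.65
ee_pos: [0.6204, 0.0378, 0.1373]
tcp_rot: [0.707, 0.707, 0.0, 0.0]
ft_force: [-2.8, -0.2, 5.8]
opening: 0.439
grip_force: 25.0
```

Contact. Release, rise, and look.

```bash
python3 -m creep '[{"translation":[0,0,0],"angular":[0,0,0],"hand":46},{"translation":[0,0,0],"angular":[0,0,0],"hand":56},{"translation":[0,0,0],"angular":[0,0,0],"hand":70},{"translation":[0,0,0],"angular":[0,0,0],"hand":85},{"translation":[0,0,0],"angular":[0,0,0],"hand":95},{"translation":[0,0,0],"angular":[0,0,0],"hand":95},{"translation":[0,0,0],"angular":[0,0,0],"hand":95},{"translation":[0,0,0],"angular":[0,0,0],"hand":95},{"translation":[0,0,-20],"angular":[0,0,0],"hand":95},{"translation":[0,0,-50],"angular":[0,0,0],"hand":95},{"translation":[0,0,-90],"angular":[0,0,0],"hand":95},{"translation":[0,0,-130],"angular":[0,0,0],"hand":95}]' && python3 -m creep '[{"translation":[-15,-10,-40],"angular":[0,0,0],"hand":95},{"translation":[-30,-25,-80],"angular":[0,0,0],"hand":95},{"translation":[-50,-40,-110],"angular":[0,0,0],"hand":95},{"translation":[-50,-40,-110],"angular":[0,0,0],"hand":95},{"translation":[-50,-40,-110],"angular":[0,0,0],"hand":95},{"translation":[-50,-40,-110],"angular":[0,0,0],"hand":95}]'; python3 snap.py wrist w7 >/dev/null; python3 meas.py w7; python3 snap.py scene s5 >/dev/null
```

```text
clock: 37.65
ee_pos: [0.6198, 0.0379, 0.2675]
tcp_rot: [0.707, 0.707, -0.001, -0.001]
ft_force: [0.5, -0.4, -0.1]
opening: 1.0
grip_force: 0.0
clock: 38.15
ee_pos: [0.5801, -0.0121, 0.3758]
tcp_rot: [0.707, 0.707, -0.0, -0.0]
ft_force: [-0.8, -0.1, -0.1]
opening: 1.001
grip_force: 0.0
bottle rim 446 enclose (array([622. ,  37.3]), 21.0) fit [621.6  37.5] 18.5 zmax [0.172 0.174]
jar rim 456 enclose (array([560.3, -50. ]), 29.0) fit [560.2 -49.6] 26.7 zmax [0.157 0.159]
stor ((590.18701171875, -6.523643493652344), (200.13827514648438, 200.53929138183594), 10.329532623291016)
floor z -0.00033211372904234926
```

View pics/w7.png

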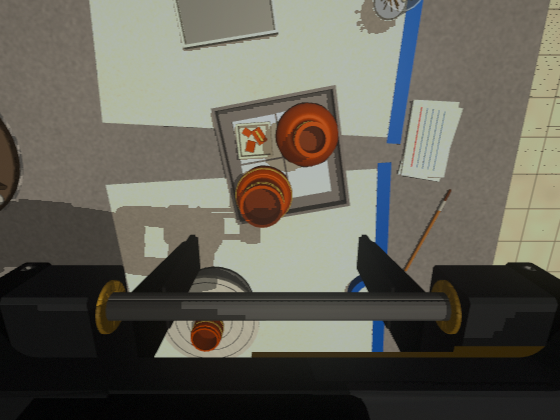

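View pics/s5.png

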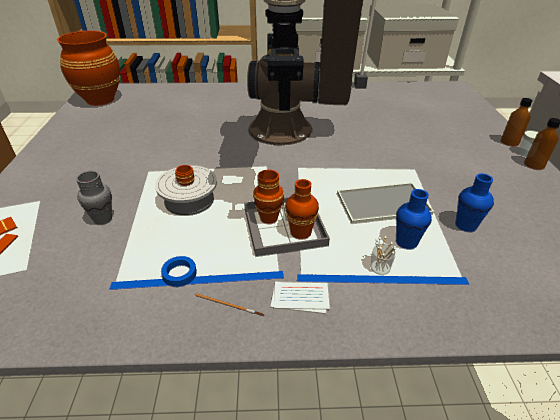

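Both pots stand upright on their squares in the storage tray, bottle at (308,135) and jar at (264,195) in the wrist view, within about 1–2 mm of centre. The cup is mid-wheel (184,175 in the scene view), and the sherd box, swab pot and tape look undisturbed.

```bash
python3 -c "
from plant import arm
print(arm.sign_off())"
```

```text
the job is handed in; nothing more can be done
None
```

The job is handed in after about 38 s of robot time: the cup is in the middle of the turntable, the bottle and jar are upright on their own foam squares, all within about 2 mm of centre, and the sherd box, swab pot and tape were not touched.

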